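# Tighten the kettle clamp with the three-pin key

## Task

Tighten the brass star nut that clamps the cast kettle: with the red-gripped three-pin key only, turn the nut clockwise (seen from above) until it stops, its white lobe pointing along the white line on the plate. The two upright ribs block the key's arm, so swing it, lift the key clear of the nut, turn it back, reseat it and swing again. Then stand the red key upright on the bench beside the clamp and let go; leave the blue key where it stands.

Things in the scene. Friction and masses are not known exactly. Their poses are not given: they have to be found in the camera images.
- red_key: Right wrench, RED square grip 26 wide (flats face x, y; z 48 to 100 mm, grasp at 78). 0.45 kg, stands on 3 pins. Origin: axis, at pin tips; z up. Pins 9 dia, 26 long, on radius 32, one under the arm (+x), others 120 degrees from it. Disc radius 40, z 26-34. Flat arm 14 wide reaches 115 along +x, z 36-48; at the start it points away from the robot within 35 degrees.
- blue_key: Wrong wrench, a bystander: same shape as the red key but with a BLUE grip and four pins, which do not fit the nut. Stands on the bench on the other side of the clamp. Origin at its pin tips on its axis, +x along its arm.
- clamp: Fixed timber block 300x240 mm, steel plate on top 47 above bench (seated pin tips rest on it). Origin: nut axis at bench level; z up, +x away from the kettle, within 18 degrees of robot's +x. Kettle 106 wide, top at 114, centred at x -117. Two grey ribs, radius 65 to 120, at +56 and -56 degrees from +x, top at 99: key arm swings freely +-43 degrees. White line at +20 degrees.
- nut (a joint): Brass star nut, rad, grows clockwise from above; starts 0 to 0.24, hard stop 1.75 (tight). Stays put; 0.2 N m turns it. 6 lobes 8 wide, radius 42, top 18 mm over plate, stud 22: lift key over 24 to clear. At 0 gap middles lie at 30, 90.. degrees counterclockwise from clamp +x (white lobe 120). Pins enter with key arm along a gap middle +-14 degrees, +-7 mm; driving, arm leads it by 15.
There are look-alikes about, which are no part of the job. What is shaped like the red_key but green or pink is not meant.

How it is judged (in metres and radians):
On the way, in this order (a step that is already met when the one before it is completed fails the run):
1. the red key is seated on the nut (horizontal distance between red_key and clamp below 0.012 m and z of red_key in the frame of clamp below 0.058 m and angle between red_key's own z axis and vertical below 0.17 rad and value of joint nut below 0.6 rad), for 0.1 s.
2. the first swing has turned the nut (horizontal distance between red_key and clamp below 0.012 m and z of red_key in the frame of clamp below 0.058 m and angle between red_key's own z axis and vertical below 0.17 rad and value of joint nut above 0.65 rad), for 0.05 s.
3. the key is lifted clear of the nut, which is not yet tight (z of red_key in the frame of clamp above 0.066 m and value of joint nut below 1.45 rad), for 0.05 s.
4. the key is seated on the nut again (horizontal distance between red_key and clamp below 0.012 m and z of red_key in the frame of clamp below 0.058 m and angle between red_key's own z axis and vertical below 0.17 rad and value of joint nut below 1.5 rad), for 0.05 s.
5. the seated key has turned the nut tight (horizontal distance between red_key and clamp below 0.012 m and z of red_key in the frame of clamp below 0.058 m and angle between red_key's own z axis and vertical below 0.17 rad and value of joint nut above 1.57 rad), for 0.1 s.
At the end, for the whole second after the job is handed in: Nut turned to 1.57 rad or more (within about 10 degrees of its stop); red key upright (within 10 degrees) and at rest on the bench, pin tips within 12 mm of bench height, axis over 120 mm from the nut's; blue key upright and within 30 mm of its start (value of joint nut above 1.57 rad and height (world z) of red_key below 0.012 m and angle between each of red_key, blue_key's own z axis and vertical below 0.17 rad and horizontal distance between red_key and clamp above 0.12 m and linear speed of red_key below 0.03 m/s and distance of blue_key from where it was at the start of the episode below 0.03 m); the robot touches nothing.
It fails at once if the blue key is moved more than 30 mm from where it stood (distance of blue_key from where it was at the start of the episode above 0.03 m).
It also fails if it takes over 62 s, if anything falls off the work surface, if the arm or the gripper's body presses on something with over 40 N, if the wrist force passes 120 N, or if a joint passes its speed limit or range.

## Robot

A 6-joint arm with a two-finger parallel gripper is mounted at the origin on the work surface. World frame = base frame: x ahead of the robot, y to its left, z up, the work surface at z = 0. Lengths are in m, angles in degrees, forces in N, time in s.
With the tool pointing down it reaches from about 0.35 to 0.8 m from the base axis. Payload 7.3 kg.
Tool frame: the origin (TCP) lies midway between the tips of the shut fingers; the grasp point (between the pads) lies behind it (ctrl.grasp_offset is the z of the grasp point in the tool frame, in m); z points along the fingers, y is the line along which they close (so a half turn about z gives the same grasp; the last joint's range is limited). The gripper opens to 85 mm and grips with 20 to 120 N. Pads are 22 mm wide; open, the fingers measure 114 mm over their backs; the gripper's body (76 mm by 85 mm) begins 54 mm behind the grasp point. The pads swing forward as they close: fully open they stand 13 mm farther back than shut.
Start: joints at [-83.996, 19.595, 87.324, -0, 73.075, -8.365], TCP at [0.13, -0.509, 0.231] pointing down, gripper open.
Joint ranges: [-145.02, 145.02], [-44.19, 115.74], [2.07, 154.8], [-57.11, 237.11], [16.16, 152.29], [-177.93, 177.93]. Speed limits (degrees/s): [147.25, 147.25, 180, 180, 180, 180].

## Interface

Orientations are given as a 3x3 rotation matrix whose columns are the frame's x, y, z axes.
In Python, from workcell import ctrl, cams, finder gives the robot as it stands. The module is installed in compiled form; this text tells all that it offers.
- The arm moves only by the tool jog_arm, never from a script. Its argument "series" is a list of rows, each a list of 7 numbers: the opening, from 0 (shut) to 1 (fully open), then the shift along the tool's x, y, z in m, then the turn, a rotation vector about the tool's x, y, z in rad. A call has 1 to 5 rows; each row shifts and turns the commanded pose from where the row before left it, along the tool's axes as they then stand; what a row does not reach is not made up. A row lasts 1/8 s, in which the tool goes at most 62.5 mm and 10.7 degrees, less where a joint would pass 70% of its speed; a pose out of reach is approached as far as the arm can. A call is refused whole if a number of a shift passes 0.0625 or a number of a turn 0.188, either way. A call with a gripper value outside its range is refused whole. The fingers move at their own pace and stop on an object; the grip force is fixed at half the most. Time passes only in rows, so rows that do not move let the fingers close. It gives the time, the measured TCP pose, the force, the opening and the grip force at its end, in the units of the state.
- ctrl.get_state(): the state, without advancing time (a new reading comes with each control period).
- cams.grab_frame(name): name is "scene" or "top"; returns the picture (384x512x3 uint8, red, green, blue); there is no depth.
- cams.calibration(name): a dict with "camera_matrix" (3x3 intrinsics, pixels), "k1" (the pictures are not rectified: a ray, as slopes to the right and down, at radius r is drawn at 1 + k1 r^2 times it, then the intrinsics apply), "position" and "attitude" of the camera in the world. Camera axes: x right, y up, looking along -z (the intrinsics and any distortion apply to the point x, -y, -z); pixel columns grow to the right and rows downward; lengths in m; the calibration is good to about 2 mm. A picture is of the moment at which its call begins. calibration takes no time and is no camera call.
- ctrl.sign_off(): hands the job in; it is judged then, once.
Trained networks look in the newest picture that a camera, given by its name, has taken for a name from the list of things; names that differ only in an ending like _2 or _b are one class to them, and where a whole thing is asked for, a point or a joint stands for the part that bears it (a point fixed in the world has none). Each returns a list of dicts, best first, with "conf" (0 to 1); they miss things now and then, are a little off and sometimes report something else, mostly with a low value. They report only what shows in the picture. A call takes as long as a camera call. They do not tell look-alikes from the thing itself.
- finder.find_in(query, camera): "xyz" ([x, y, z] in m, in world coordinates, good to about 4 mm: the middle of the surface that is visible of it).
- finder.regions_of(query, camera): "region" (384x512 bool, what is visible of it).
The state is a dict: "time": time; "q": joint angles; "joint_vel": joint speeds; "joint_efforts": joint torques, N m; "tool_pos": TCP position; "tcp_rot": TCP orientation; "ft_force": force on the tool from outside, world axes, zero at the start; "wrist_torque": the same for the moment, N m; "width": finger opening in m; "gripper_force": force on a finger pad.
Only numpy, scipy, OpenCV 4.12 (cv2) and the standard library are available. Lean on these libraries where they do the work, as an engineer would, in place of code of your own. Each camera call takes 0.05 s, during which the arm holds its last target. There are 200 camera calls.

## Working session

There is one attempt and no reset: what is moved stays moved. The work goes in short steps, Python scripts to look and compute and a tool call to move; the robot and the scene stay as the last step left them, time stands still between calls to the robot, and variables do not carry over. Pictures are saved under pics/ and viewed, at most 10 in all, crops included, and the job is handed in when it is done.

Besides the shell and the picture viewer there is one more tool, called after "Request:" as name([rows], argument=value, ...), one row to a line, values as JSON. jog_arm: Moves the arm, as the interface text tells. Its arguments: {"type":"object","properties":{"series":{"type":"array"}},"required":["series"]}

```bash
mkdir -p pics; python3 - <<'E'
from workcell import ctrl, cams, finder
import cv2,numpy as np
s=ctrl.get_state();print(s['time'],s['tool_pos'],s['tcp_rot'],s['width'],ctrl.grasp_offset)
ims=[]
for n in("scene","top"):
    im=cams.grab_frame(n);cv2.imwrite(f'pics/{n}0.png',im[:,:,::-1])
    c=cams.calibration(n);print(n,c)
    for q in("red_key","blue_key","clamp","nut"):
        print(q,[(np.round(d['xyz'],3).tolist(),round(d['conf'],2)) for d in finder.find_in(q,n)])
E
```

```text
0.0 [ 0.13027285 -0.50814837  0.23062502] [[ 9.68708095e-01  2.48202737e-01 -1.66760182e-04]
 [ 2.48202689e-01 -9.68706853e-01  1.56760955e-03]
 [ 2.27543250e-04 -1.55994639e-03 -9.99998757e-01]] 0.08543082743480263 -0.0187
scene {'camera_matrix': array([[415.06443596,   0.        , 261.1067438 ],
       [  0.        , 415.06443596, 186.66304748],
       [  0.        ,   0.        ,   1.        ]]), 'k1': 0.04084698032975565, 'position': array([ 1.07040413, -0.25458034,  0.90319087]), 'attitude': array([[ 0.36852705, -0.74625556,  0.55433785],
       [ 0.92946759,  0.28509814, -0.23411332],
       [ 0.01666768,  0.60151616,  0.79868673]])}
red_key [([0.331, 0.343, 0.041], 0.94), ([0.499, 0.295, 0.042], 0.57)]
blue_key [([0.49, -0.322, 0.043], 0.6)]
clamp [([0.599, -0.038, 0.05], 0.61)]
nut [([0.59, -0.023, 0.067], 0.78)]
top {'camera_matrix': array([[378.89083393,   0.        , 250.35737827],
       [  0.        , 378.89083393, 190.74985706],
       [  0.        ,   0.        ,   1.        ]]), 'k1': -0.0942647822714456, 'position': array([0.41660305, 0.01930676, 0.93444195]), 'attitude': array([[-0.01742487,  0.9987356 , -0.04715471],
       [-0.99982728, -0.01771004, -0.00563661],
       [-0.0064646 ,  0.04704835,  0.99887169]])}
red_key [([0.322, 0.164, 0.031], 0.73), ([0.33, 0.336, 0.034], 0.71), ([0.492, 0.298, 0.036], 0.56)]
blue_key [([0.478, -0.311, 0.035], 0.56)]
clamp [([0.56, -0.024, 0.044], 0.71)]
nut [([0.586, -0.024, 0.068], 0.83)]
```

```bash
python3 - <<'E'
import cv2
im=cv2.imread('pics/top0.png');cv2.imwrite('pics/t_v.png',cv2.resize(im,(800,600),interpolation=cv2.INTER_CUBIC))
E
```

```text
(no output)
```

View pics/t_v.png

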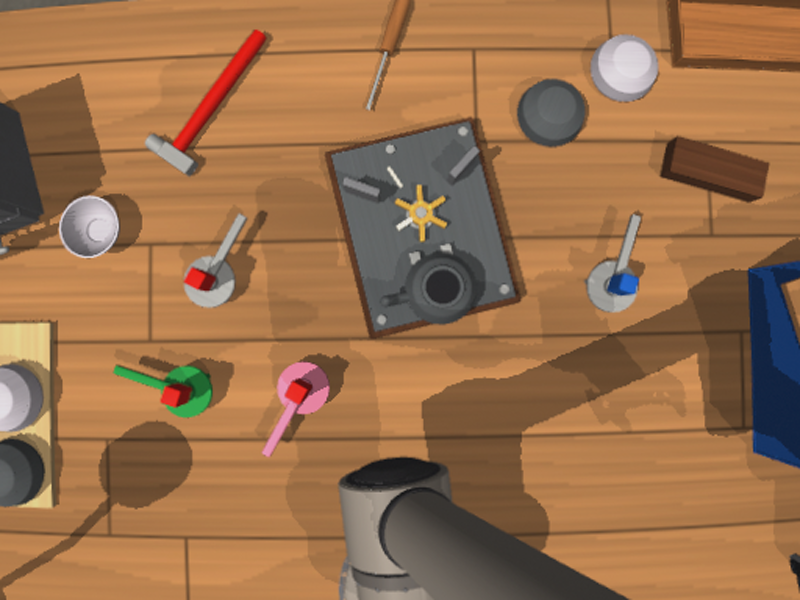

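View pics/scene0.png

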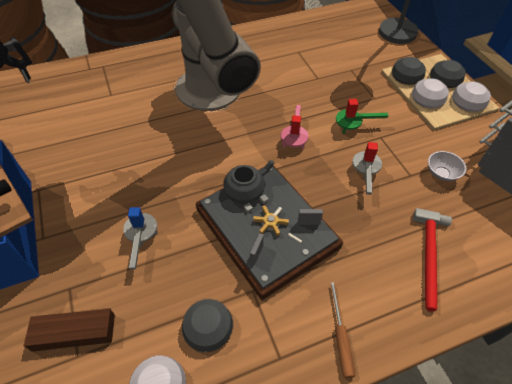

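Look-alikes in the top view (800x600): the steel-disc key with a red grip is at (207,281), a green one at (182,392) and a pink one at (302,388). Only the steel one fits: its disc and arm are grey and the arm points away from the robot. The blue key is at (615,285) and the nut at (421,212). Next I'll confirm with metric rectified crops.

```bash
cat > h.py <<'E'
import numpy as np,cv2
from workcell import ctrl,cams,finder
def proj(P,n):
    c=cams.calibration(n);p=(np.asarray(P,float)-c['position'])@c['attitude']
    s=np.stack([p[...,0]/-p[...,2],-p[...,1]/-p[...,2]],-1)
    s=s*(1+c['k1']*(s**2).sum(-1,keepdims=True));K=c['camera_matrix']
    return s*[K[0,0],K[1,1]]+[K[0,2],K[1,2]]
def ortho(im,n,cx,cy,z,half=.12,mm=.5):
    # image: right = -y, up = +x ; pixel size mm
    N=int(2*half*1000/mm);a=(np.arange(N)+.5)*mm/1000-half
    Y,X=np.meshgrid(cy-a,cx-a);X=X.T.copy();Y=Y.T.copy()
    X,Y=np.meshgrid(cx-a,cy-a,indexing='ij')
    m=proj(np.stack([X,Y,np.full_like(X,z)],-1),n).astype(np.float32)
    return cv2.remap(im,m[...,0],m[...,1],cv2.INTER_CUBIC)
E
python3 - <<'E'
from h import *
I={n:cv2.imread(f'pics/{n}0.png') for n in('scene','top')}
def tile(n,cx,cy,z,h):
    o=cv2.resize(ortho(I[n],n,cx,cy,z,h),(400,300) if 0 else (300,300))
    for k in range(0,300,75): cv2.line(o,(k,0),(k,6),(0,255,255),1);cv2.line(o,(0,k),(6,k),(0,255,255),1)
    cv2.line(o,(150,145),(150,155),(255,0,255),1);cv2.line(o,(145,150),(155,150),(255,0,255),1);return o
r1=np.hstack([tile('top',.5,.3,.034,.1),tile('top',.585,-.024,.065,.1)])
r2=np.hstack([tile('scene',.5,.3,.034,.1),tile('scene',.585,-.024,.065,.1)])
cv2.imwrite('pics/o1.png',np.vstack([r1,r2]))
E
```

```text
(no output)
```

View pics/o1.png

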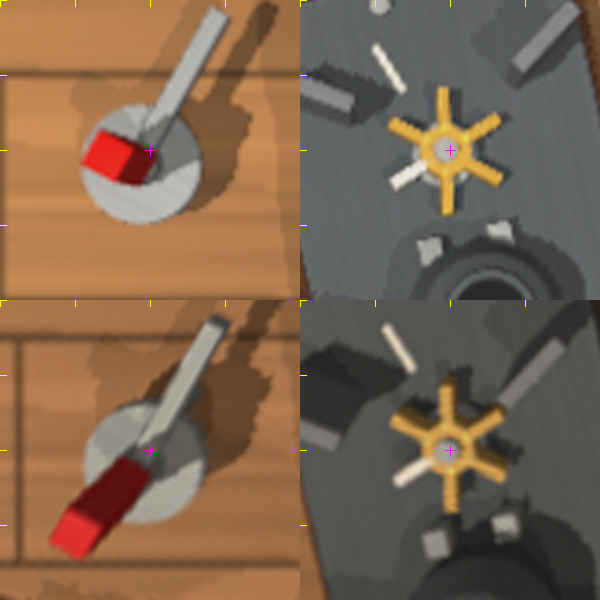

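The enlarged crops confirm it. The grey-disc red-grip key has its disc centre at about (141,163), which is world (0.491, 0.305). The nut centre is near (447,150), with the white lobe to the lower left. Now I'll measure the angles precisely.

```bash
python3 - <<'E'
from h import *
I={n:cv2.imread(f'pics/{n}0.png') for n in('scene','top')}
for n in I:
    h=.1;w=lambda u,v,cx,cy:(cx+h-(v+.5)*.0005,cy+h-(u+.5)*.0005)
    cx,cy=.585,-.023
    o=ortho(I[n],n,cx,cy,.065,h);hsv=cv2.cvtColor(o,cv2.COLOR_BGR2HSV)
    m=((hsv[...,1]>110)&(hsv[...,0]>14)&(hsv[...,0]<32)&(hsv[...,2]>110)).astype(np.uint8)
    v,u=np.nonzero(m);X,Y=w(u,v,cx,cy);k=np.hypot(X-cx,Y+.023)<.055;X,Y=X[k],Y[k]
    from scipy.optimize import minimize
    wt=(hsv[...,2][v,u][k]>150)
    # 6-fold score
    def f(p):
        a=np.arctan2(Y-p[1],X-p[0]);r=np.hypot(X-p[0],Y-p[1]);return -np.sum((r>.018)*(r<.042)*np.cos(6*(a-p[2])))
    best=min((minimize(f,[.585,-.023,t],method='Nelder-Mead',options=dict(initial_simplex=[[.585,-.023,t],[.589,-.023,t],[.585,-.019,t],[.585,-.023,t+.1]])) for t in np.arange(0,1.04,.17)),key=lambda r:r.fun)
    print(n,'nut',best.x[:2].round(4),'lobe deg mod60',np.degrees(best.x[2])%60)
    # white line & white lobe
    for z,nm in((.047,'line'),(.062,'lobe')):
        o=ortho(I[n],n,cx,cy,z,h);hsv=cv2.cvtColor(o,cv2.COLOR_BGR2HSV)
        m=((hsv[...,2]>185)&(hsv[...,1]<60)).astype(np.uint8)
        N,L,st,ce=cv2.connectedComponentsWithStats(m)
        for i in range(1,N):
            if st[i,4]<150:continue
            v,u=np.nonzero(L==i);X,Y=w(u,v,cx,cy);P=np.c_[X,Y];c=P.mean(0);e,V=np.linalg.eigh(np.cov((P-c).T))
            d=V[:,1];print(nm,st[i,4],c.round(4),'dir',np.degrees(np.arctan2(d[1],d[0]))%180,'from nut',np.degrees(np.arctan2(c[1]+.023,c[0]-.585)),'r',np.hypot(c[1]+.023,c[0]-.585))
    # plate
    o=ortho(I[n],n,.56,-.02,.047,.22);hsv=cv2.cvtColor(o,cv2.COLOR_BGR2HSV)
    m=((hsv[...,1]<75)).astype(np.uint8);m=cv2.morphologyEx(m,cv2.MORPH_OPEN,np.ones((25,25)))
    N,L,st,ce=cv2.connectedComponentsWithStats(m);i=1+np.argmax(st[1:,4])
    v,u=np.nonzero(L==i);X=.56+.22-(v+.5)*.0005;Y=-.02+.22-(u+.5)*.0005
    print('plate',cv2.minAreaRect(np.c_[X,Y].astype(np.float32)))
    # key
    cx,cy=.5,.3
    for z in(.034,.048):
        o=ortho(I[n],n,cx,cy,z,.13);hsv=cv2.cvtColor(o,cv2.COLOR_BGR2HSV)
        m=((hsv[...,1]<60)&(hsv[...,2]>90)).astype(np.uint8)
        N,L,st,ce=cv2.connectedComponentsWithStats(m);i=1+np.argmax(st[1:,4])
        v,u=np.nonzero(L==i);X=cx+.13-(v+.5)*.0005;Y=cy+.13-(u+.5)*.0005
        r=np.hypot(X-.4913,Y-.305);k=(r>.055)&(r<.1);P=np.c_[X,Y][k];c=P.mean(0);d=np.linalg.eigh(np.cov((P-c).T))[1][:,1]
        print('key z',z,'arm mid',c.round(4),'dir',(np.degrees(np.arctan2(d[1],d[0]))+90)%180-90,'ang from axis',np.degrees(np.arctan2(c[1]-.305,c[0]-.4913)),'rmax',r.max())
E
```

```text
scene nut [ 0.5857 -0.0231] lobe deg mod60 2.6646176213922246
line 572 [0.6437 0.0156] dir 32.55505528661706 from nut 33.32717064562423 r 0.07027765757332027
line 668 [0.5598 0.0066] dir 122.67655581549685 from nut 130.40306371049502 r 0.038929832535474454
lobe 549 [0.6512 0.0109] dir 32.61197780427318 from nut 27.09600996531854 r 0.07438911123425795
lobe 647 [0.5687 0.0021] dir 122.56783089018187 from nut 123.01039503573642 r 0.02996695731496971
plate ((0.5513958930969238, -0.024025514721870422), (0.3234255611896515, 0.23800937831401825), 13.167244911193848)
key z 0.034 arm mid [0.5598 0.2692] dir -30.40984080433779 ang from axis -27.560275412881275 rmax 0.10563268906924597
key z 0.048 arm mid [0.5583 0.2664] dir -29.871397252422014 ang from axis -29.96270970591903 rmax 0.1163506123748388
top nut [ 0.584 -0.021] lobe deg mod60 2.2230543480929965
line 685 [0.6438 0.0166] dir 32.71236454273293 from nut 33.97890074162953 r 0.07086091498847205
line 757 [0.5722 0.0031] dir 123.05976665477196 from nut 116.06323335472469 r 0.029055376525726772
lobe 666 [0.6399 0.0166] dir 32.60124077813106 from nut 35.8314989688936 r 0.06768258669120443
lobe 734 [0.5697 0.0033] dir 123.04552773751138 from nut 120.25237871594508 r 0.030458650526194085
plate ((0.5633583068847656, -0.026384830474853516), (0.2935843765735626, 0.2212449461221695), 12.886481285095215)
key z 0.034 arm mid [nan nan] dir nan ang from axis nan rmax 0.04168890739753203
key z 0.048 arm mid [nan nan] dir nan ang from axis nan rmax 0.044786884240813195<stdin>:38: RuntimeWarning: Mean of empty slice.
  ret = um.true_divide(
  avg = a.mean(axis, **keepdims_kw)
<stdin>:38: RuntimeWarning: Degrees of freedom <= 0 for slice
  c *= np.true_divide(1, fact)
  c *= np.true_divide(1, fact)
```

Request:
jog_arm([
  [1, 0.0535, -0.0246, 0, 0, 0, 0],
  [1, 0.0535, -0.0246, 0, 0, 0, 0],
  [1, 0.0535, -0.0246, 0, 0, 0, 0],
  [1, 0.0535, -0.0246, 0, 0, 0, 0],
  [1, 0.0535, -0.0246, 0, 0, 0, 0],
])

```text
time: 1.12
tool_pos: [0.3602, -0.3218, 0.2316]
tcp_rot: [[0.969, 0.248, 0.001], [0.248, -0.969, -0.001], [0.0, 0.001, -1.0]]
ft_force: [-0.4, -1.0, -0.3]
width: 0.0854
gripper_force: 0.0
```

Request:
jog_arm([
  [1, 0.0535, -0.0246, 0, 0, 0, 0],
  [1, 0.0535, -0.0246, 0, 0, 0, 0],
  [1, 0.0193, -0.0467, 0, 0, 0, 0],
  [1, 0.0193, -0.0467, 0, 0, 0, 0],
  [1, 0.0193, -0.0467, 0, 0, 0, 0],
])

```text
time: 1.75
tool_pos: [0.4718, -0.0971, 0.2313]
tcp_rot: [[0.969, 0.248, 0.0], [0.248, -0.969, -0.0], [0.0, 0.0, -1.0]]
ft_force: [0.8, 0.1, 0.8]
width: 0.0855
gripper_force: 0.0
```

Request:
jog_arm([
  [1, 0.0193, -0.0467, 0, 0, 0, 0],
  [1, 0.0193, -0.0467, 0, 0, 0, 0],
  [1, 0.0193, -0.0467, 0, 0, 0, 0],
  [1, 0.0193, -0.0467, 0, 0, 0, 0],
  [1, 0.0105, -0.0502, 0, 0, 0, 0],
])

```text
time: 2.38
tool_pos: [0.4981, 0.1542, 0.2313]
tcp_rot: [[0.969, 0.248, 0.001], [0.248, -0.969, -0.0], [0.001, 0.0, -1.0]]
ft_force: [0.6, 0.0, -0.3]
width: 0.0854
gripper_force: 0.0
```

Request:
jog_arm([
  [1, 0.0105, -0.0502, 0, 0, 0, 0],
  [1, 0.0105, -0.0502, 0, 0, 0, 0],
  [1, 0.0105, -0.0502, 0, 0, 0, 0],
  [1, 0, 0, 0, 0, 0, -0.159],
  [1, 0, 0, 0, 0, 0, -0.159],
])

```text
time: 3.0
tool_pos: [0.4906, 0.3072, 0.2309]
tcp_rot: [[0.839, 0.544, -0.0], [0.544, -0.839, -0.0], [-0.0, 0.0, -1.0]]
ft_force: [0.2, 0.3, -0.3]
width: 0.0854
gripper_force: 0.0
```

Request:
jog_arm([
  [1, 0, 0, 0.03, 0, 0, -0.159],
  [1, 0, 0, 0.02, 0, 0, -0.159],
  [1, 0, 0, 0, 0, 0, -0.159],
  [1, 0, 0, 0, 0, 0, 0],
])

```text
time: 3.5
tool_pos: [0.491, 0.3063, 0.1811]
tcp_rot: [[0.502, 0.865, -0.0], [0.865, -0.502, -0.0], [-0.0, -0.0, -1.0]]
ft_force: [-0.9, 0.5, 0.1]
width: 0.0853
gripper_force: 0.0
```

Request:
jog_arm([
  [1, -0.0015, 0.001, 0.045, 0, 0, 0],
  [1, 0, 0, 0.045, 0, 0, 0],
  [1, 0, 0, 0.032, 0, 0, 0],
  [1, 0, 0, 0, 0, 0, 0],
  [0, 0, 0, 0, 0, 0, 0],
])

```text
time: 4.12
tool_pos: [0.4921, 0.3049, 0.0608]
tcp_rot: [[0.502, 0.865, 0.002], [0.865, -0.502, 0.001], [0.002, 0.002, -1.0]]
ft_force: [0.3, 0.1, 0.2]
width: 0.0699
gripper_force: 0.0
```

Request:
jog_arm([
  [0, 0, 0, 0, 0, 0, 0],
  [0, 0, 0, 0, 0, 0, 0],
  [0, 0, 0, 0, 0, 0, 0],
  [0, 0, 0, 0, 0, 0, 0],
])

```text
time: 4.62
tool_pos: [0.4913, 0.3048, 0.0601]
tcp_rot: [[0.501, 0.865, 0.001], [0.865, -0.501, 0.001], [0.001, 0.001, -1.0]]
ft_force: [-1.3, 0.4, 5.5]
width: 0.0253
gripper_force: 62.9
```

Request:
jog_arm([
  [0, 0, 0, -0.02, 0, 0, 0],
  [0, 0, 0, -0.03, 0, 0, 0],
  [0, 0, 0, -0.04, 0, 0, -0.157],
  [0, 0, 0, -0.04, 0, 0, -0.157],
  [0, 0, 0, 0, 0, 0, -0.157],
])

```text
time: 5.25
tool_pos: [0.4923, 0.305, 0.1921]
tcp_rot: [[0.049, 0.999, 0.005], [0.999, -0.049, 0.002], [0.002, 0.005, -1.0]]
ft_force: [-0.1, 0.3, -4.8]
width: 0.0253
gripper_force: 61.6
```

Request:
jog_arm([
  [0, 0, 0, 0, 0, 0, -0.157],
  [0, 0, 0, 0, 0, 0, -0.157],
  [0, 0, 0, 0, 0, 0, -0.157],
  [0, 0, 0, 0, 0, 0, -0.157],
  [0, 0, 0, 0, 0, 0, 0],
])

```text
time: 5.88
tool_pos: [0.4905, 0.3041, 0.1882]
tcp_rot: [[-0.542, 0.841, -0.002], [0.841, 0.542, -0.001], [0.0, -0.002, -1.0]]
ft_force: [0.0, 0.0, -5.6]
width: 0.0253
gripper_force: 61.7
```

Request:
jog_arm([
  [0, -0.0465, -0.0142, 0, 0, 0, 0],
  [0, -0.0465, -0.0142, 0, 0, 0, 0],
  [0, -0.0465, -0.0142, 0, 0, 0, 0],
  [0, -0.0465, -0.0142, 0, 0, 0, 0],
  [0, -0.0465, -0.0142, 0, 0, 0, 0],
])

```text
time: 6.5
tool_pos: [0.5577, 0.0691, 0.1888]
tcp_rot: [[-0.54, 0.842, -0.001], [0.842, 0.54, -0.0], [0.0, -0.001, -1.0]]
ft_force: [1.4, -0.2, -4.7]
width: 0.0251
gripper_force: 61.8
```

Request:
jog_arm([
  [0, -0.0465, -0.0142, 0, 0, 0, 0],
  [0, -0.0465, -0.0142, 0, 0, 0, 0],
  [0, 0, 0, 0, 0, 0, 0],
  [0, 0, 0, 0, 0, 0, 0],
])

```text
time: 7.0
tool_pos: [0.5839, -0.0226, 0.1887]
tcp_rot: [[-0.541, 0.841, -0.001], [0.841, 0.541, 0.001], [0.001, -0.001, -1.0]]
ft_force: [-0.5, 0.5, -4.9]
width: 0.0255
gripper_force: 61.9
```

```bash
python3 - <<'E'
from h import *
s=ctrl.get_state();print(s['tool_pos'],np.degrees(np.arctan2(s['tcp_rot'][1,0],s['tcp_rot'][0,0])))
o=[]
for n in('top','scene'):
    im=cams.grab_frame(n)[:,:,::-1].copy();cv2.imwrite(f'pics/{n}1.png',im)
    kz=s['tool_pos'][2]-.06
    o.append(cv2.resize(ortho(im,n,.585,-.022,kz+.034,.13),(400,400)))
cv2.imwrite('pics/o2.png',np.hstack(o))
E
```

```text
[ 0.58385866 -0.0226181   0.1886619 ] 122.72518945716372
```

View pics/o2.png

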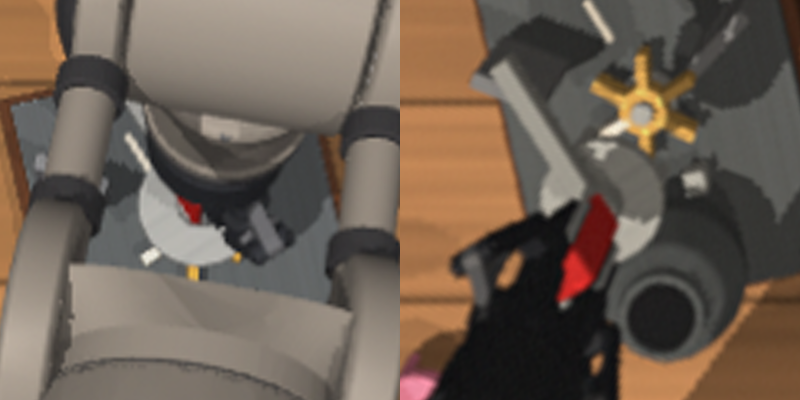

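Request:
jog_arm([
  [0, 0, 0.001, 0.03, 0, 0, 0],
  [0, 0, 0, 0.02, 0, 0, 0],
  [0, 0, 0, 0.015, 0, 0, 0],
  [0, 0, 0, 0.008, 0, 0, 0],
  [0, 0, 0, 0.007, 0, 0, 0],
])

```text
time: 7.72
tool_pos: [0.5856, -0.022, 0.1094]
tcp_rot: [[-0.543, 0.84, 0.001], [0.84, 0.543, -0.0], [-0.001, 0.001, -1.0]]
ft_force: [-0.5, 0.1, -4.5]
width: 0.0254
gripper_force: 61.7
```

Request:
jog_arm([
  [0, 0, 0, 0, 0, 0, 0],
  [0, 0, 0, 0, 0, 0, 0],
])

```text
time: 7.98
tool_pos: [0.5856, -0.0224, 0.1098]
tcp_rot: [[-0.543, 0.84, 0.001], [0.84, 0.543, -0.0], [-0.001, 0.001, -1.0]]
ft_force: [0.4, -0.2, -4.0]
width: 0.0253
gripper_force: 61.7
```

Request:
jog_arm([
  [0, 0, 0, 0, 0, 0, 0.128],
  [0, 0, 0, 0, 0, 0, 0.128],
  [0, 0, 0, 0, 0, 0, 0.128],
  [0, 0, 0, 0, 0, 0, 0.128],
])

```text
time: 8.48
tool_pos: [0.5853, -0.0223, 0.1099]
tcp_rot: [[-0.058, 0.998, 0.001], [0.998, 0.058, -0.0], [-0.0, 0.001, -1.0]]
ft_force: [-0.3, -0.3, -4.0]
width: 0.0253
gripper_force: 62.0
```

Request:
jog_arm([
  [0, 0, 0, 0, 0, 0, 0.128],
  [0, 0, 0, 0, 0, 0, 0.128],
  [0, 0, 0, 0, 0, 0, 0.128],
  [0, 0, 0, 0, 0, 0, 0.128],
  [0, 0, 0, 0, 0, 0, 0],
])

```text
time: 9.1
tool_pos: [0.585, -0.0223, 0.1097]
tcp_rot: [[0.434, 0.901, 0.0], [0.901, -0.434, -0.0], [-0.0, 0.0, -1.0]]
ft_force: [-2.1, -0.6, -3.3]
width: 0.0255
gripper_force: 62.0
```

Request:
jog_arm([
  [0, 0, 0, 0, 0, 0, 0],
])

```text
time: 9.22
tool_pos: [0.5851, -0.0223, 0.1095]
tcp_rot: [[0.433, 0.901, -0.0], [0.901, -0.433, 0.0], [-0.0, -0.0, -1.0]]
ft_force: [-2.2, 0.2, -3.8]
width: 0.0255
gripper_force: 62.0
```

```bash
python3 - <<'E'
from h import *
s=ctrl.get_state();print(s['tool_pos'],s['ft_force'],s['wrist_torque'],np.degrees(np.arctan2(s['tcp_rot'][1,0],s['tcp_rot'][0,0])))
o=[]
for n in('top','scene'):
    im=cams.grab_frame(n)[:,:,::-1].copy();cv2.imwrite(f'pics/{n}2.png',im)
    o.append(cv2.resize(ortho(im,n,.585,-.022,.082,.13),(400,400)))
cv2.imwrite('pics/o3.png',np.hstack(o))
E
```

```text
[ 0.58509123 -0.02225114  0.10950644] [-2.15956673  0.2276192  -3.82851144] [0.05619964 0.46982777 0.02488891] 64.34995774547616
```

View pics/o3.png

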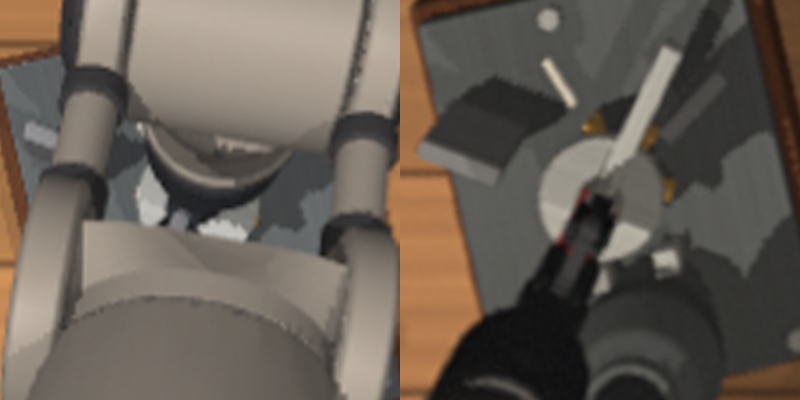

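Request:
jog_arm([
  [0, 0, 0, 0, 0, 0, -0.1],
  [0, 0, 0, -0.01, 0, 0, 0],
  [0, 0, 0, -0.0125, 0, 0, 0],
  [0, 0, 0, -0.0125, 0, 0, 0],
  [0, 0, 0, 0, 0, 0, 0],
])

```text
time: 9.95
tool_pos: [0.5862, -0.0224, 0.1461]
tcp_rot: [[0.343, 0.939, 0.004], [0.939, -0.343, -0.001], [0.001, 0.004, -1.0]]
ft_force: [-0.2, -0.1, -4.2]
width: 0.0256
gripper_force: 62.2
```

Request:
jog_arm([
  [0, 0, 0, 0, 0, 0, -0.1475],
  [0, 0, 0, 0, 0, 0, -0.1475],
  [0, 0, 0, 0, 0, 0, -0.1475],
  [0, 0, 0, 0, 0, 0, -0.1475],
])

```text
time: 10.45
tool_pos: [0.585, -0.0222, 0.144]
tcp_rot: [[-0.242, 0.97, -0.001], [0.97, 0.242, -0.0], [0.0, -0.001, -1.0]]
ft_force: [0.3, 0.6, -4.0]
width: 0.0255
gripper_force: 61.9
```

Request:
jog_arm([
  [0, 0, 0, 0, 0, 0, -0.1475],
  [0, 0, 0, 0, 0, 0, -0.1475],
  [0, 0, 0, 0, 0, 0, -0.1475],
  [0, 0, 0, 0, 0, 0, -0.1475],
  [0, 0, 0, 0, 0, 0, 0],
])

```text
time: 11.08
tool_pos: [0.585, -0.0222, 0.144]
tcp_rot: [[-0.737, 0.676, -0.0], [0.676, 0.737, -0.0], [0.0, -0.0, -1.0]]
ft_force: [-0.1, 0.2, -5.5]
width: 0.0254
gripper_force: 61.9
```

```bash
python3 - <<'E'
from h import *
s=ctrl.get_state();print(s['tool_pos'],s['ft_force'],s['wrist_torque'],np.degrees(np.arctan2(s['tcp_rot'][1,0],s['tcp_rot'][0,0])))
n='scene';im=cams.grab_frame(n)[:,:,::-1].copy();cv2.imwrite(f'pics/{n}3.png',im)
o=[cv2.resize(ortho(im,n,.585,-.022,z,.1),(400,400)) for z in (.065,s['tool_pos'][2]-.06+.034)]
cv2.imwrite('pics/o4.png',np.hstack(o))
E
```

```text
[ 0.58500875 -0.02224687  0.14403026] [-0.12256859  0.24450058 -5.5351827 ] [-0.05072846  0.03170844  0.02107106] 137.47022111460504
```

View pics/o4.png

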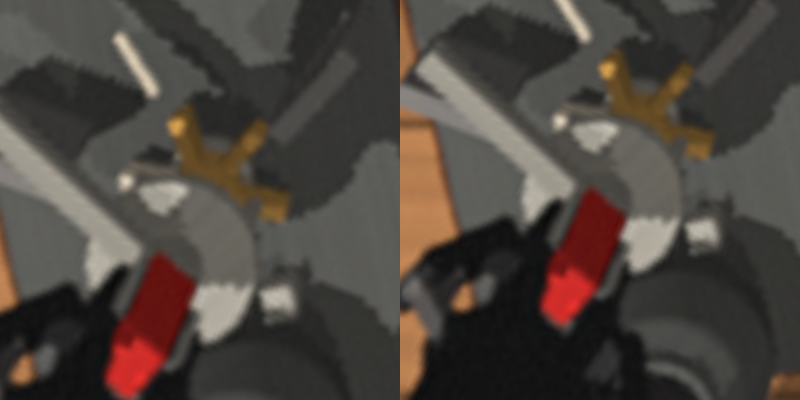

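Left panel: the white lobe tip is at (122,180) and brass tips are at (178,120), (262,128) and (285,205). That puts a gap middle near 46° world, and the key's arm is at 47.5°, so I can seat it.

Request:
jog_arm([
  [0, 0, 0, 0.01, 0, 0, 0.015],
  [0, 0, 0, 0.01, 0, 0, 0],
  [0, 0, 0, 0.0085, 0, 0, 0],
  [0, 0, 0, 0.006, 0, 0, 0],
  [0, 0, 0, 0, 0, 0, 0],
])

```text
time: 11.75
tool_pos: [0.5849, -0.0222, 0.1091]
tcp_rot: [[-0.728, 0.686, -0.001], [0.686, 0.728, 0.0], [0.001, -0.001, -1.0]]
ft_force: [0.1, -0.7, -5.6]
width: 0.0254
gripper_force: 61.9
```

Request:
jog_arm([
  [0, 0, 0, 0, 0, 0, 0],
])

```text
time: 11.88
tool_pos: [0.5854, -0.0223, 0.11]
tcp_rot: [[-0.728, 0.686, 0.001], [0.686, 0.728, -0.0], [-0.001, 0.0, -1.0]]
ft_force: [-0.0, -0.2, -5.1]
width: 0.0254
gripper_force: 61.9
```

Request:
jog_arm([
  [0, 0, 0, 0, 0, 0, 0.125],
  [0, 0, 0, 0, 0, 0, 0.125],
  [0, 0, 0, 0, 0, 0, 0.125],
  [0, 0, 0, 0, 0, 0, 0.125],
])

```text
time: 12.38
tool_pos: [0.5855, -0.0222, 0.1103]
tcp_rot: [[-0.306, 0.952, 0.001], [0.952, 0.306, -0.0], [-0.001, 0.001, -1.0]]
ft_force: [-0.2, -0.9, -5.1]
width: 0.0254
gripper_force: 61.9
```

Request:
jog_arm([
  [0, 0, 0, 0, 0, 0, 0.125],
  [0, 0, 0, 0, 0, 0, 0.125],
  [0, 0, 0, 0, 0, 0, 0.125],
  [0, 0, 0, 0, 0, 0, 0.115],
  [0, 0, 0, 0, 0, 0, 0],
])

```text
time: 13.0
tool_pos: [0.5853, -0.0223, 0.1102]
tcp_rot: [[0.173, 0.985, 0.0], [0.985, -0.173, -0.0], [-0.0, 0.001, -1.0]]
ft_force: [0.3, -0.5, -5.4]
width: 0.0259
gripper_force: 61.9
```

```bash
python3 - <<'E'
from h import *
s=ctrl.get_state();print(s['tool_pos'],s['ft_force'],s['wrist_torque'],np.degrees(np.arctan2(s['tcp_rot'][1,0],s['tcp_rot'][0,0])))
E
```

```text
[ 0.58526322 -0.02226776  0.11019288] [ 0.30028527 -0.54151444 -5.36097733] [-0.02045337  0.24502297 -0.04670713] 80.03077221020449
```

Request:
jog_arm([
  [0, 0, 0, 0, 0, 0, 0.02],
  [0, 0, 0, 0, 0, 0, 0.02],
  [0, 0, 0, 0, 0, 0, 0],
])

```text
time: 13.38
tool_pos: [0.5851, -0.0223, 0.11]
tcp_rot: [[0.213, 0.977, -0.0], [0.977, -0.213, -0.0], [-0.0, -0.0, -1.0]]
ft_force: [-3.4, -1.0, -2.1]
width: 0.0252
gripper_force: 62.4
```

```bash
python3 - <<'E'
from h import *
s=ctrl.get_state();print(s['tool_pos'],s['ft_force'],s['wrist_torque'],s['width'],np.degrees(np.arctan2(s['tcp_rot'][1,0],s['tcp_rot'][0,0])))
E
```

```text
[ 0.58505924 -0.02231954  0.11000482] [-3.3656265  -1.02231128 -2.14544606] [-0.09670614  0.72410454  0.36444676] 0.025177044974035914 77.72314045516013
```

Request:
jog_arm([
  [0, 0, 0, 0, 0, 0, 0.02],
  [0, 0, 0, 0, 0, 0, 0.015],
  [0, 0, 0, 0, 0, 0, 0],
])

```text
time: 13.75
tool_pos: [0.585, -0.0224, 0.11]
tcp_rot: [[0.246, 0.969, -0.0], [0.969, -0.246, -0.001], [-0.001, -0.0, -1.0]]
ft_force: [-4.9, -1.9, 1.7]
width: 0.0255
gripper_force: 69.7
```

```bash
python3 - <<'E'
from h import *
s=ctrl.get_state();print(s['tool_pos'],s['ft_force'],s['wrist_torque'],s['width'],np.degrees(np.arctan2(s['tcp_rot'][1,0],s['tcp_rot'][0,0])))
E
```

```text
[ 0.58504729 -0.02242477  0.11001613] [-4.88124815 -1.91972963  1.74702344] [-0.28263112  1.02387643  1.63694397] 0.025476343906967173 75.74235195281338
```

Request:
jog_arm([
  [0, 0, 0, 0, 0, 0, -0.08],
  [0, 0, 0, -0.01, 0, 0, 0],
  [0, 0, 0, -0.02, 0, 0, 0],
  [0, 0, 0, -0.025, 0, 0, 0],
  [0, 0, 0, -0.025, 0, 0, 0],
])

```text
time: 14.38
tool_pos: [0.5857, -0.0221, 0.191]
tcp_rot: [[0.173, 0.985, 0.001], [0.985, -0.173, 0.001], [0.001, 0.001, -1.0]]
ft_force: [0.8, -0.9, -4.5]
width: 0.0253
gripper_force: 62.1
```

Request:
jog_arm([
  [0, 0.0438, -0.0211, 0, 0, 0, 0],
  [0, 0.0438, -0.0211, 0, 0, 0, 0],
  [0, 0.0438, -0.0211, 0, 0, 0, 0],
  [0, 0.0438, -0.0211, 0, 0, 0, 0],
  [0, 0.0438, -0.0211, 0, 0, 0, 0],
])

```text
time: 15.0
tool_pos: [0.5182, 0.2133, 0.1904]
tcp_rot: [[0.173, 0.985, 0.002], [0.985, -0.173, 0.001], [0.002, 0.001, -1.0]]
ft_force: [-0.0, -0.4, -4.8]
width: 0.0255
gripper_force: 61.9
```

Request:
jog_arm([
  [0, 0.0438, -0.0211, 0, 0, 0, 0],
  [0, 0.0438, -0.0211, 0, 0, 0, 0],
  [0, 0, 0, 0, 0, 0, 0],
  [0, 0, 0, 0, 0, 0, 0],
])

```text
time: 15.5
tool_pos: [0.4917, 0.3049, 0.19]
tcp_rot: [[0.17, 0.985, 0.001], [0.985, -0.17, 0.0], [0.0, 0.001, -1.0]]
ft_force: [0.1, -1.4, -5.0]
width: 0.0252
gripper_force: 62.0
```

```bash
python3 - <<'E'
from h import *
s=ctrl.get_state();print(s['tool_pos'],s['ft_force'],s['wrist_torque'],np.degrees(np.arctan2(s['tcp_rot'][1,0],s['tcp_rot'][0,0])))
o=[]
for n in('top','scene'):
    im=cams.grab_frame(n)[:,:,::-1].copy();cv2.imwrite(f'pics/{n}5.png',im)
    o.append(cv2.resize(ortho(im,n,.585,-.022,.065,.1),(400,400)))
im=cv2.resize(im,(800,600))
cv2.imwrite('pics/o5.png',np.vstack([np.hstack(o)[50:350],im[100:400]]))
E
```

```text
[0.49171861 0.30492533 0.18998121] [ 0.11755563 -1.3900862  -4.99592819] [-0.01411548  0.09216181  0.03058126] 80.18685102307647
```

View pics/o5.png

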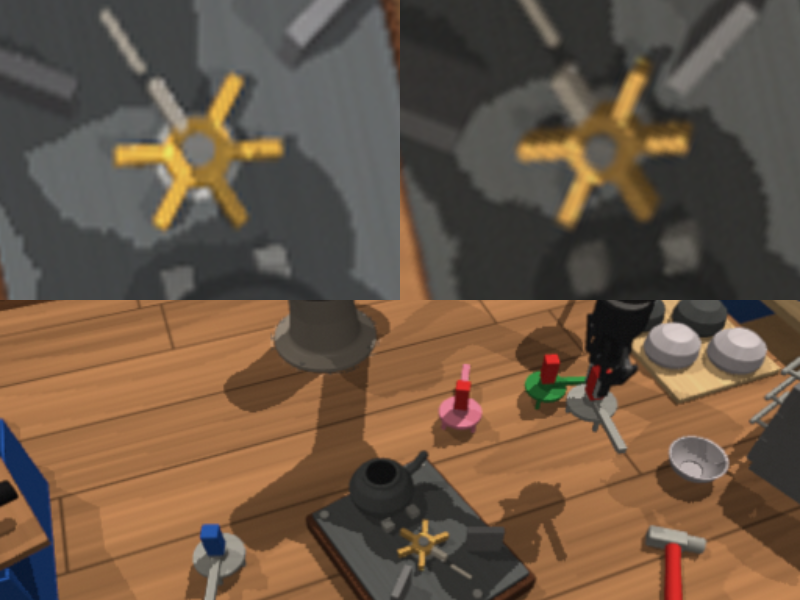

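The white lobe at (168,100) now lies in line with the white line at (125,45), so the nut is tight. The blue key hasn't moved. Now I'll set the red key down.

Request:
jog_arm([
  [0, 0, 0, 0.045, 0, 0, 0],
  [0, 0, 0, 0.045, 0, 0, 0],
  [0, 0, 0, 0.025, 0, 0, 0],
  [0, 0, 0, 0.01, 0, 0, 0],
  [0, 0, 0, 0.005, 0, 0, 0],
])

```text
time: 16.23
tool_pos: [0.4923, 0.3045, 0.06]
tcp_rot: [[0.171, 0.985, 0.001], [0.985, -0.171, 0.0], [0.0, 0.001, -1.0]]
ft_force: [0.6, 0.4, -4.6]
width: 0.025
gripper_force: 61.9
```

Request:
jog_arm([
  [0, 0, 0, 0, 0, 0, 0],
  [0, 0, 0, 0, 0, 0, 0],
])

```text
time: 16.48
tool_pos: [0.4921, 0.3051, 0.0608]
tcp_rot: [[0.169, 0.986, 0.002], [0.986, -0.169, 0.001], [0.001, 0.002, -1.0]]
ft_force: [-0.5, 0.3, -3.9]
width: 0.0251
gripper_force: 62.2
```

Just short of contact, so I'll lower slightly, release, and retreat upward.

Request:
jog_arm([
  [0, 0, 0, 0.0015, 0, 0, 0],
  [0, 0, 0, 0, 0, 0, 0],
  [0.5, 0, 0, 0, 0, 0, 0],
  [1, 0, 0, 0, 0, 0, 0],
  [1, 0, 0, 0, 0, 0, 0],
])

```text
time: 17.1
tool_pos: [0.4917, 0.305, 0.0584]
tcp_rot: [[0.169, 0.986, 0.0], [0.986, -0.169, 0.0], [0.0, 0.0, -1.0]]
ft_force: [-0.2, 0.1, 0.1]
width: 0.0769
gripper_force: 0.0
```

Request:
jog_arm([
  [1, 0, 0, 0, 0, 0, 0],
  [1, 0, 0, 0, 0, 0, 0],
  [1, 0, 0, 0, 0, 0, 0],
])

```text
time: 17.48
tool_pos: [0.4915, 0.3049, 0.0582]
tcp_rot: [[0.169, 0.986, -0.0], [0.986, -0.169, -0.0], [-0.0, -0.0, -1.0]]
ft_force: [0.9, -0.8, 0.9]
width: 0.0853
gripper_force: 0.0
```

Request:
jog_arm([
  [1, 0, 0, -0.03, 0, 0, 0],
  [1, 0, 0, -0.04, 0, 0, 0],
  [1, 0, 0, -0.05, 0, 0, 0],
  [1, 0, 0, -0.05, 0, 0, 0],
  [1, 0, 0, 0, 0, 0, 0],
])

```text
time: 18.1
tool_pos: [0.4933, 0.3058, 0.2329]
tcp_rot: [[0.169, 0.986, 0.008], [0.986, -0.169, 0.004], [0.005, 0.008, -1.0]]
ft_force: [-0.9, -1.2, -0.3]
width: 0.0853
gripper_force: 0.0
```

Request:
jog_arm([
  [1, -0.05, 0, 0, 0, 0, 0],
  [1, -0.05, 0, 0, 0, 0, 0],
  [1, -0.05, 0, 0, 0, 0, 0],
  [1, 0, 0, 0, 0, 0, 0],
])

```text
time: 18.6
tool_pos: [0.4652, 0.1545, 0.2275]
tcp_rot: [[0.173, 0.985, -0.002], [0.985, -0.173, -0.001], [-0.001, -0.002, -1.0]]
ft_force: [1.0, 0.7, -0.5]
width: 0.0853
gripper_force: 0.0
```

```bash
python3 - <<'E'
from h import *
s=ctrl.get_state();print(s['tool_pos'],s['ft_force'])
im=cams.grab_frame('scene')[:,:,::-1]
cv2.imwrite('pics/end.png',im)
E
```

```text
[0.46520588 0.15447393 0.22749225] [ 0.95899729  0.71925459 -0.49821121]
```

View pics/end.png

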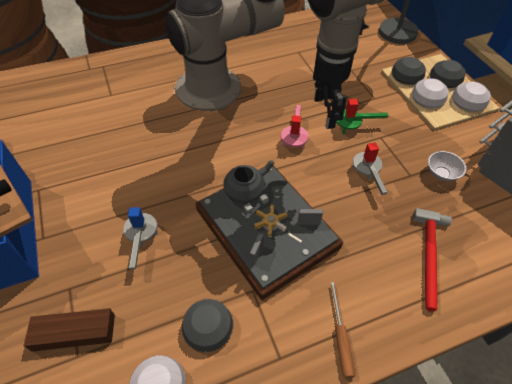

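The red key stands upright at (367,165), the blue key at (140,228) hasn't moved, and the gripper is clear of everything.

```bash
python3 -c "
from workcell import ctrl
print(ctrl.sign_off())"
```

```text
the job is handed in; nothing more can be done
None
```

The job is handed in (no verdict came back): the nut was turned in two swings to its stop with the white lobe on the white line, the red key stands upright on the bench, and the blue key was not touched.

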